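Close a screw tin with its nested lids and take the outer lid off again

ROBOT

A 6-joint arm with a two-finger parallel gripper is mounted at the origin on the work surface. World frame = base frame: x ahead of the robot, y to its left, z up, the work surface at z = 0. Lengths are in m, angles in rad, forces in N, time in s.
With the tool pointing down it reaches from about 0.325 to 0.75 m from the base axis. Payload 7.6 kg.
Tool frame: the origin (TCP) lies between the finger pads; the fingertips stand 8 mm ahead of it and the grasp point (between the pads) lies 11 mm behind it; z points along the fingers, y is the line along which they close (so a half turn about z gives the same grasp; the last joint's range is limited). The gripper opens to 85 mm and grips with 20 to 120 N. Pads are 22 mm wide; open, the fingers measure 114 mm over their backs; the gripper's body (76 mm by 85 mm) begins 54 mm behind the grasp point. The pads swing forward as they close: fully open they stand 13 mm farther back than shut.
Start: joints at [1.056, 0.052, 1.401, -0, 1.689, -0.07], TCP at [0.226, 0.474, 0.239] pointing down, gripper open.
Joint ranges: [-2.9, 2.9], [-0.91, 2.17], [0.12, 2.37], [-1.06, 4.2], [0.26, 2.73], [-2.93, 2.93]. Speed limits (rad/s): [2.57, 2.57, 3.01, 3.14, 3.14, 3.14].

INTERFACE

Orientations are given as a 3x3 rotation matrix whose columns are the frame's x, y, z axes.
In Python, from station import robot gives the robot as it stands.
- The arm moves only by the tool servo_tool, never from a script. Its argument "increments" is a list of rows, each a list of 2 entries, a list of its own where there are three numbers: the shift along the tool's x, y, z in mm, then the turn about the tool's z in rad. A call has 1 to 10 rows; each row shifts and turns the commanded pose from where the row before left it, along the tool's axes as they then stand; what a row does not reach is not made up. A row lasts 1/12 s, in which the tool goes at most 41.7 mm and 7.16 degrees, less where a joint would pass 70% of its speed; a pose out of reach is approached as far as the arm can. A call with a gripper value outside its range is refused whole. "jaw" is the opening, from -1 (shut) to 1 (fully open), set as the call begins (left out, the last holds). The fingers move at their own pace and stop on an object; "squeeze" is the grip in N (left out, the last holds). Time passes only in rows, so rows that do not move let the fingers close. It gives the time, the measured TCP pose, the force, the opening and the grip force at its end, in the units of the state.
- robot.observe(): the state, without advancing time (a new reading comes with each control period).
- robot.read_camera(name): name is "scene" or "top"; returns (picture, depth): 420x560x3 uint8, blue, green, red; 420x560 float32, m along the optical axis (not along the pixel's ray), 0 where there is no reading.
- robot.camera_params(name): a dict with "mtx" (3x3 intrinsics, pixels), "world_to_cam" (4x4, takes a point from world to camera coordinates). Camera axes: x right, y down, z forward; pixel columns grow to the right and rows downward; lengths in m; the calibration is good to about 2 mm. A picture is of the moment at which its call begins. camera_params takes no time and is no camera call.
- robot.finish_job(): hands the job in; it is judged then, once.
The state is a dict: "t": time; "joint_pos": joint angles; "qvel": joint speeds; "tau": joint torques, N m; "eef_pos": TCP position; "tool_rot": TCP orientation; "ft_force": force on the tool from outside, world axes, zero at the start; "wrist_torque": the same for the moment, N m; "finger_gap": opening from 0.0 (shut) to 1.0 (fully open); "grip_force": force on a finger pad.
Only numpy, scipy, OpenCV 4.12 (cv2) and the standard library are available. Lean on these libraries where they do the work, as an engineer would, in place of code of your own. Each camera call takes 0.05 s, during which the arm holds its last target. There are 200 camera calls.

TASK

Close the wide steel tin of screws with its nested pair of lids: pick both up together by the wooden knob of the inner lid, which sticks up through the outer lid, and set them down squarely on the tin's mouth, not dropped, so that the inner lid is fully home. Then take the outer lid alone by its wooden collar and lift it straight off, leaving the inner lid undisturbed on the tin, and finish while holding the outer lid level in the gripper, clear above the tin, about 10 cm higher than where it lay. Leave the tin where it stands and disturb nothing else on the bench.

Things in the scene. Friction and masses are not known exactly. Their poses are not given: they have to be found in the camera images.
- tin: Wide open steel tin, 100 mm outside diameter, 80 mm high, wall 3 mm (mouth 94 mm), brass screws at its bottom; 1.4 kg, loose, upright. Origin: centre of its underside, z up. Told from the narrow tin by its width; the two tins and the lid pair may stand in any order.
- inner_lid: Inner lid, aluminium with a wooden knob, 240 g. Origin: centre of underside, z up. Plug 89 mm dia (foot chamfered to 82) from z 0 to 12 mm; flange 108 mm dia, z 12 to 15, rests on the tin's rim (home: origin 68 mm above the tin's underside); cylindrical knob 22 mm dia, z 15 to 70. Stands on the bench on its plug, outer lid on top; knob sticks 30 mm out of the collar; lifting it carries both.
- outer_lid: Outer lid, steel, 200 g, loose on the inner lid (3 mm side play). Origin: centre of lower rim, z up. Skirt 120 mm outside, 114 inside dia, z 0 to 8 mm; flat plate z 8 to 11; upright wooden collar 44 mm outside dia, z 11 to 33; 28 mm hole through plate and collar for the knob. Nested: origin 7 mm above the inner lid's, plate resting on its flange. Lifts straight off.
- narrow_tin: Bystander: a narrower open steel tin, 76 mm outside diameter, 95 mm high; the lids do not fit it. Origin: centre of its underside.
- screwdriver: Bystander: screwdriver lying on the bench near the robot, 200 mm long and 26 mm high. Origin: at its middle, underside.
- wrench: Bystander: flat steel wrench lying on the bench, about 180 mm long. Origin: at its middle, underside.
- jar: Bystander: glass jar with a steel cap, 64 mm diameter, 85 mm high. Origin: centre of its underside.
- spray_can: Bystander: white spray can, 60 mm diameter, 150 mm high, beyond the tins. Origin: centre of its underside.
- carton: Bystander: cardboard carton, 90 x 120 x 50 mm. Origin: centre of its underside.
- parts_tray: Bystander: low grey plastic tray, 100 x 140 x 35 mm. Origin: centre of its underside.
Mind the look-alikes: they are no part of the job. There is more than one size of the outer_lid; the job needs the middle-sized.

How it is judged:
On the way, in this order (a step that is already met when the one before it is completed fails the run):
1. both lids, still nested, lifted off the bench by the knob (height (world z) of inner_lid above 0.03 m and z of outer_lid in the frame of inner_lid between 0.004 and 0.011 m and contact force between the fingers and inner_lid above 1 N), for 0.2 s.
2. both lids, still nested, seated squarely on the wide tin and the knob released (z of inner_lid in the frame of tin between 0.065 and 0.0705 m and horizontal distance between inner_lid and tin below 0.006 m and angle between the z axis of inner_lid and the z axis of tin, either way round below 0.05 rad and angle between tin's own z axis and vertical below 0.05 rad and z of outer_lid in the frame of inner_lid between 0.004 and 0.011 m and contact force between the fingers and inner_lid below 0.2 N), for 0.2 s.
At the end, for the whole second after the job is handed in: Inner lid home on the wide tin (origin 65-70.5 mm above its underside, within 6 mm and 0.05 rad), untouched; tin within 30 mm of its start; outer lid held still in the fingers, origin 145 mm or more above the tin's underside, within 50 mm of its axis, level to 0.2 rad (z of inner_lid in the frame of tin between 0.065 and 0.0705 m and horizontal distance between inner_lid and tin below 0.006 m and angle between the z axis of inner_lid and the z axis of tin, either way round below 0.05 rad and angle between tin's own z axis and vertical below 0.05 rad and z of outer_lid in the frame of tin above 0.145 m and horizontal distance between outer_lid and tin below 0.05 m and angle between outer_lid's own z axis and vertical below 0.2 rad and contact force between the fingers and outer_lid above 1 N and contact force between outer_lid and inner_lid below 0.05 N and contact force between outer_lid and tin below 0.05 N and contact force between each of the arm, the fingers and inner_lid below 0.2 N and linear speed of outer_lid below 0.03 m/s and linear speed of inner_lid below 0.02 m/s and distance of tin from where it was at the start of the episode below 0.03 m); the arm keeps its last pose, push and grip.
It fails at once if the outer lid off the inner lid while the inner lid is not home on the tin (lids separated early, or inner lid disturbed) (distance between outer_lid and inner_lid above 0.015 m and (z of inner_lid in the frame of tin above 0.074 m or horizontal distance between inner_lid and tin above 0.008 m or angle between the z axis of inner_lid and the z axis of tin, either way round above 0.08 rad)).
It fails at once if the lids let go above the tin and dropped (horizontal distance between inner_lid and tin below 0.04 m and z of inner_lid in the frame of tin above 0.083 m and contact force between the fingers and inner_lid below 0.1 N).
It fails at once if the wide tin pushed more than 40 mm or tipped (distance of tin from where it was at the start of the episode above 0.04 m or angle between tin's own z axis and vertical above 0.25 rad).
It fails at once if a bystander disturbed (moved more than 25 mm) (distance of any of narrow_tin, screwdriver, wrench, jar, spray_can, carton, parts_tray from where it was at the start of the episode above 0.025 m).
It also fails if it takes over 48 s, if anything falls off the work surface, if the arm or the gripper's body presses on something with over 40 N, if the wrist force passes 120 N, or if a joint passes its speed limit or range.

## Working session

There is one attempt and no reset: what is moved stays moved. The work goes in short steps, Python scripts to look and compute and a tool call to move; the robot and the scene stay as the last step left them, time stands still between calls to the robot, and variables do not carry over. Pictures are saved under pics/ and viewed, at most 10 in all, crops included, and the job is handed in when it is done.

Besides the shell and the picture viewer there is one more tool, called after "Call:" by a JSON object that holds its "fn" and its "kwargs". servo_tool: Moves the arm, as the interface text tells. Its arguments: {"type":"object","properties":{"increments":{"type":"array"},"jaw":{"type":"number"},"squeeze":{"type":"number"}},"required":["increments"]}

```bash
mkdir -p pics
cat > h.py <<'E'
import numpy as np,cv2
from station import robot
def cloud(n):
    im,d=robot.read_camera(n);p=robot.camera_params(n);K=np.array(p["mtx"]);T=np.linalg.inv(np.array(p["world_to_cam"]))
    v,u=np.mgrid[:d.shape[0],:d.shape[1]]
    P=np.stack([(u-K[0,2])/K[0,0]*d,(v-K[1,2])/K[1,1]*d,d],-1)@T[:3,:3].T+T[:3,3]
    P[d==0]=np.nan
    return im,d,P
E
python3 - <<'E'
from h import *
ims=[]
for n in("top","scene"):
    im,d,P=cloud(n);np.savez(n+".npz",im=im,d=d,P=P);cv2.imwrite(f"pics/{n}0.png",im)
    print(n,np.linalg.inv(np.array(robot.camera_params(n)["world_to_cam"])).round(3).tolist())
o=robot.observe();print(o)
E
```

```text
top [[-0.026, -0.995, 0.096, 0.407], [-1.0, 0.027, 0.012, 0.009], [-0.015, -0.096, -0.995, 1.391], [0.0, 0.0, 0.0, 1.0]]
scene [[-0.363, 0.715, -0.597, 1.245], [0.932, 0.283, -0.227, 0.307], [0.007, -0.639, -0.769, 0.966], [0.0, 0.0, 0.0, 1.0]]
{'t': 0.1, 'joint_pos': array([ 1.05567820e+00,  5.28022170e-02,  1.40158849e+00,  1.76708193e-05,
        1.68859449e+00, -7.02822223e-02]), 'qvel': array([-1.89637773e-03, -2.18909654e-03, -2.95366008e-03, -6.22647018e-05,
        8.56490834e-05, -1.16956632e-04]), 'tau': array([ 1.14106144e-03, -3.82579529e+01, -3.60987139e+01, -5.23402173e-05,
        4.70516345e-03,  8.52479218e-06]), 'eef_pos': array([0.22575894, 0.47371126, 0.23855927]), 'tool_rot': array([[-9.02682136e-01,  4.30307413e-01, -7.01289807e-04],
       [ 4.30307969e-01,  9.02681341e-01, -1.20319315e-03],
       [ 1.15298292e-04, -1.38787156e-03, -9.99999030e-01]]), 'ft_force': array([ 0.10372822, -0.30038477,  0.13767286]), 'wrist_torque': array([-0.03110416, -0.01258281, -0.00769206]), 'grip_force': 0.0, 'finger_gap': 0.9972573171484278}
```

View pics/top0.png

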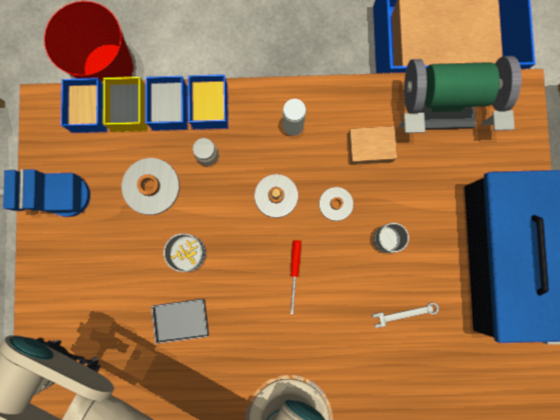

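View pics/scene0.png

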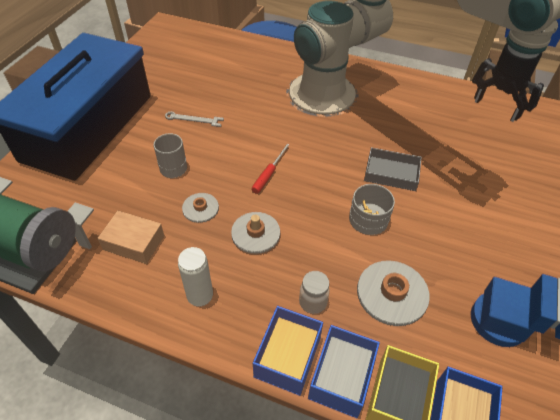

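The top view shows three lids:
- **Large, at (150,186):** empty collar.
- **Middle, at (276,195):** a knob stands in its collar.
- **Small, at (336,204):** empty collar.

The middle one fits, because it is the middle size and has the inner lid's knob. The wide tin with brass screws is at (185,253), and the narrow tin is at (392,238). Next I measure all of these and confirm in a crop.

```bash
cat > m.py <<'E'
from h import *
from scipy.optimize import least_squares
def circ(q):
    f=lambda p:np.hypot(q[:,0]-p[0],q[:,1]-p[1])-p[2]
    r=least_squares(f,[*q.mean(0)[:2],.05],loss="soft_l1",f_scale=.001);return r.x.round(4)
def outline(P,c,R,z0,z1):
    m=(np.hypot(P[...,0]-c[0],P[...,1]-c[1])<R)&(P[...,2]>z0)&(P[...,2]<z1)
    q=P[m]
    if len(q)<8:return len(q),None,None,None
    h=cv2.convexHull((q[:,:2]*1e4).astype(np.float32))
    (x,y),r=cv2.minEnclosingCircle(h)
    return len(q),np.round([x/1e4,y/1e4,r/1e4],4),circ(h[:,0]/1e4),np.percentile(q[:,2],[5,50,95]).round(4)
E
python3 - <<'E'
from m import *
D={n:np.load(n+".npz") for n in("top","scene")}
P=D["top"]["P"]
C={}
for k,(u,v) in dict(mid=(276,195),large=(150,186),small=(336,204),tin=(185,253),narrow=(392,238)).items():
    C[k]=P[v-3:v+4,u-3:u+4].reshape(-1,3); C[k]=np.nanmedian(C[k],0); print(k,C[k].round(3))
for n in D:
    P=D[n]["P"]; print(n,"bench z",np.nanmedian(P[(abs(P[...,0]-.45)<.05)&(abs(P[...,1])<.3)][:,2]))
    for k in("mid","large","small"):
        for z in((.011,.025),(.035,.045),(.06,.08)):print(k,z,*outline(P,C[k],.075 if k!="small" else .05,*z))
    for k in("tin","narrow"):print(k,*outline(P,C[k],.07,.072,.11))
im=D["scene"]["im"];a=cv2.resize(im[180:300,170:290],None,fx=3,fy=3,interpolation=2)
im=D["top"]["im"];b=cv2.resize(im[150:270,225:345],None,fx=3,fy=3,interpolation=2)
cv2.imwrite("pics/crop.png",np.hstack([a,b]))
E
```

```text
mid [0.595 0.019 0.067]
large [ 0.64   0.372 -0.001]
small [ 0.574 -0.146  0.001]
tin [0.449 0.272 0.017]
narrow [ 0.475 -0.296  0.007]
top bench z 0.0004503518549122676
mid (0.011, 0.025) 1238 [0.6014 0.0194 0.0601] [0.6015 0.0193 0.0594] [0.0128 0.0174 0.0221]
mid (0.035, 0.045) 110 [0.6008 0.019  0.0217] [0.6008 0.0188 0.0212] [0.0356 0.0392 0.0436]
mid (0.06, 0.08) 54 [0.6016 0.019  0.011 ] [0.6014 0.0193 0.0101] [0.0638 0.0684 0.0731]
large (0.011, 0.025) 1617 [0.64   0.3723 0.075 ] [0.6399 0.3723 0.0745] [0.0114 0.0146 0.0194]
large (0.035, 0.045) 179 [0.6376 0.3687 0.0293] [0.6382 0.3684 0.0284] [0.0377 0.0416 0.0445]
large (0.06, 0.08) 0 None None None
small (0.011, 0.025) 132 [ 0.5747 -0.1452  0.0463] [ 0.5739 -0.1459  0.0444] [0.0111 0.0131 0.0241]
small (0.035, 0.045) 0 None None None
small (0.06, 0.08) 0 None None None
tin 171 [0.4498 0.2667 0.0508] [0.4498 0.2669 0.0497] [0.0734 0.079  0.0838]
narrow 206 [ 0.4739 -0.2815  0.0385] [ 0.4737 -0.2812  0.0377] [0.0752 0.0912 0.0976]
scene bench z 0.0017921847217119424
mid (0.011, 0.025) 1278 [0.6041 0.0182 0.0616] [0.6038 0.0186 0.0601] [0.015  0.0185 0.022 ]
mid (0.035, 0.045) 137 [0.6044 0.0185 0.0227] [0.604  0.0188 0.0217] [0.0364 0.0403 0.0437]
mid (0.06, 0.08) 75 [0.602  0.0181 0.0124] [0.6035 0.0188 0.0105] [0.0615 0.0696 0.0733]
large (0.011, 0.025) 2536 [0.64   0.3723 0.0749] [0.6399 0.3723 0.0747] [0.0125 0.0153 0.0185]
large (0.035, 0.045) 268 [0.6409 0.3669 0.0302] [0.6409 0.3681 0.029 ] [0.0361 0.0427 0.0447]
large (0.06, 0.08) 0 None None None
small (0.011, 0.025) 197 [ 0.5792 -0.1454  0.0463] [ 0.5782 -0.1454  0.0446] [0.0111 0.0128 0.024 ]
small (0.035, 0.045) 0 None None None
small (0.06, 0.08) 0 None None None
tin 288 [0.4518 0.2648 0.0518] [0.4524 0.2661 0.0502] [0.0727 0.0786 0.0825]
narrow 423 [ 0.4737 -0.2799  0.0412] [ 0.4749 -0.2821  0.0388] [0.0734 0.0862 0.0972]
```

View pics/crop.png

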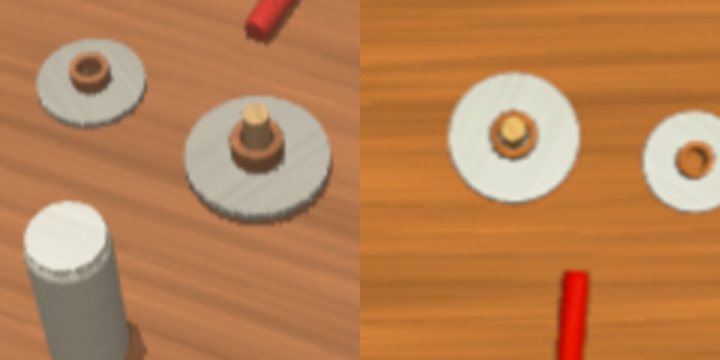

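The crop confirms it: the middle lid has the knob standing in its collar, measures 120 mm across and has its knob top at 70 mm. Its centre is at about (0.602, 0.019). The tin is at (0.451, 0.2665) with its rim at 80 mm.

Call:
{"fn": "servo_tool", "kwargs": {"increments": [[[-20,-9,0],0],[[-36,-17,0],0],[[-36,-17,0],0],[[-36,-17,0],0],[[-36,-17,0],0],[[-36,-17,0],0],[[-36,-17,0],0],[[-36,-17,0],0],[[-36,-17,0],0],[[-36,-17,0],0]], "jaw": 1, "squeeze": 50}}

```text
t: 0.93
eef_pos: [0.4675, 0.1778, 0.239]
tool_rot: [[-0.903, 0.43, -0.0], [0.43, 0.903, 0.0], [0.0, -0.0, -1.0]]
ft_force: [-0.7, 0.5, -0.0]
finger_gap: 1.0
grip_force: 0.0
```

Call:
{"fn": "servo_tool", "kwargs": {"increments": [[[-36,-17,0],0],[[-36,-17,0],0],[[-36,-17,0],0],[[-36,-17,0],0],[[-30,-14,0],0],[[-16,-5,0],0],[[0,0,0],0],[[0,0,0],0]]}}

```text
t: 1.6
eef_pos: [0.6008, 0.0188, 0.2382]
tool_rot: [[-0.902, 0.432, -0.002], [0.432, 0.902, 0.0], [0.002, -0.0, -1.0]]
ft_force: [-1.3, 0.1, -0.2]
finger_gap: 1.001
grip_force: 0.0
```

Call:
{"fn": "servo_tool", "kwargs": {"increments": [[[-1.5,1,20],0],[[0,0,30],0],[[0,0,30],0],[[0,0,30],0],[[0,0,25],0],[[0,0,20],0],[[0,0,15],0],[[0,0,10],0],[[0,0,5],0],[[0,0,0],0]]}}

```text
t: 2.43
eef_pos: [0.6019, 0.0204, 0.0536]
tool_rot: [[-0.903, 0.429, -0.001], [0.429, 0.903, 0.0], [0.001, -0.0, -1.0]]
ft_force: [-0.1, -0.2, -0.3]
finger_gap: 1.001
grip_force: 0.0
```

Call:
{"fn": "servo_tool", "kwargs": {"increments": [[[0,0,0],0],[[0,0,0],0],[[0,0,0],0],[[0,0,0],0],[[0,0,0],0],[[0,0,0],0],[[0,0,0],0],[[0,0,0],0]], "jaw": -1, "squeeze": 50}}

```text
t: 3.1
eef_pos: [0.6027, 0.0194, 0.0549]
tool_rot: [[-0.903, 0.431, 0.001], [0.431, 0.903, -0.0], [-0.001, -0.0, -1.0]]
ft_force: [-2.7, -2.6, 4.9]
finger_gap: 0.236
grip_force: 48.8
```

Call:
{"fn": "servo_tool", "kwargs": {"increments": [[[0,0,-5],0],[[0,0,-10],0],[[0,0,-15],0],[[0,0,-20],0],[[0,0,-25],0],[[0,0,-25],0],[[0,0,-20],0],[[0,0,-15],0],[[0,0,-5],0],[[0,0,0],0]]}}

```text
t: 3.93
eef_pos: [0.603, 0.0198, 0.1958]
tool_rot: [[-0.903, 0.43, 0.003], [0.43, 0.903, 0.0], [-0.002, 0.001, -1.0]]
ft_force: [0.6, -0.3, -5.1]
finger_gap: 0.237
grip_force: 49.3
```

Run:
```python
from m import *
o=robot.observe();print(o["eef_pos"],o["ft_force"],o["wrist_torque"],o["grip_force"])
for n in("top","scene"):
    im,d,P=cloud(n);c=o["eef_pos"]
    print(n,*outline(P,c,.075,c[2]-.045,c[2]-.028),*outline(P,[.451,.2665],.07,.07,.1))
    q=P[(np.hypot(*(P[...,:2]-c[:2]).transpose(2,0,1))>.03)&(np.hypot(*(P[...,:2]-c[:2]).transpose(2,0,1))<.058)&(P[...,2]>c[2]-.045)&(P[...,2]<c[2]-.025)]
    A=np.c_[q[:,:2]-c[:2],np.ones(len(q))];print("plate plane",np.linalg.lstsq(A,q[:,2],rcond=None)[0])
    cv2.imwrite(f"pics/{n}1.png",im)
```

```text
[0.60301389 0.01980852 0.19579301] [ 0.63063339 -0.34184446 -5.12007202] [ 0.0240816  -0.01802702  0.03059311] 49.25897240638733
top 721 [0.5964 0.0214 0.0574] [0.5985 0.0208 0.0568] [0.154  0.1581 0.1623] 175 [0.4492 0.267  0.0503] [0.4496 0.2669 0.0497] [0.0716 0.0784 0.0825]
plate plane [ 0.00368007 -0.00540797  0.15829147]
scene 1370 [0.604  0.0191 0.0606] [0.6042 0.0196 0.0596] [0.1542 0.1577 0.1611] 339 [0.4526 0.2651 0.0523] [0.452  0.2663 0.0503] [0.0708 0.0773 0.0827]
plate plane [-0.00411929 -0.00446484  0.15777485]
```

View pics/scene1.png

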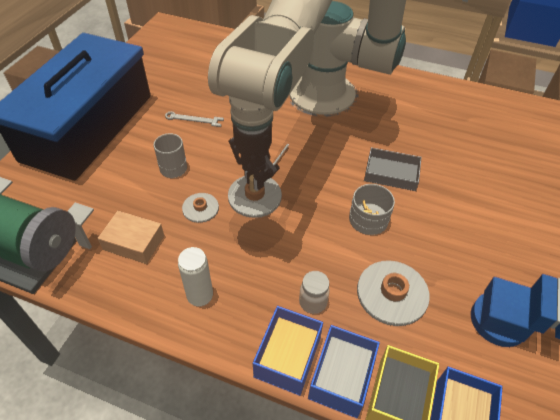

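The nested pair is held level in the gripper at pixel (255,195), and the tin at (372,208) has not moved. Next I carry the lids over the tin.

Call:
{"fn": "servo_tool", "kwargs": {"increments": [[[10,6.5,0],0],[[22,14,0],0],[[30,19.5,0],0],[[36,23.5,0],0],[[36,23.5,0],0],[[36,23.5,0],0],[[32,20.5,0],0],[[22,14,0],0],[[13,8.5,0],0],[[6.5,4,0],0]]}}

```text
t: 4.87
eef_pos: [0.4502, 0.2653, 0.193]
tool_rot: [[-0.904, 0.427, -0.002], [0.427, 0.904, -0.0], [0.002, -0.001, -1.0]]
ft_force: [0.0, -0.3, -4.8]
finger_gap: 0.235
grip_force: 49.3
```

Call:
{"fn": "servo_tool", "kwargs": {"increments": [[[0,0,10],0],[[0,0,15],0],[[0,0,10],0],[[0,0,5],0],[[0,0,0],0],[[0,0,0],0]]}}

```text
t: 5.37
eef_pos: [0.4528, 0.2626, 0.154]
tool_rot: [[-0.902, 0.431, -0.001], [0.431, 0.902, -0.0], [0.0, -0.0, -1.0]]
ft_force: [0.7, 0.1, -3.5]
finger_gap: 0.235
grip_force: 49.4
```

Run:
```python
from m import *
o=robot.observe();print(o["eef_pos"],o["tool_rot"],o["ft_force"],o["grip_force"])
for n in("top","scene"):
    im,d,P=cloud(n);c=o["eef_pos"]
    print(n,*outline(P,c,.075,c[2]-.045,c[2]-.028),*outline(P,[.451,.2665],.07,.06,.084))
    cv2.imwrite(f"pics/{n}2.png",im)
    if n=="scene":cv2.imwrite("pics/s2c.png",cv2.resize(im[120:260,300:440],None,fx=4,fy=4,interpolation=2))
```

```text
[0.45283813 0.26264325 0.15403481] [[-9.02256763e-01  4.31198811e-01 -5.64564913e-04]
 [ 4.31199003e-01  9.02256807e-01 -2.73178289e-04]
 [ 3.91588382e-04 -4.89916786e-04 -9.99999803e-01]] [ 0.68840564  0.06608961 -3.51322813] 49.43195879459381
top 576 [0.4514 0.2621 0.0599] [0.4518 0.2622 0.0593] [0.1125 0.1168 0.1208] 0 None None None
scene 1216 [0.4548 0.2623 0.0614] [0.4548 0.2621 0.0598] [0.1134 0.1182 0.1211] 270 [0.4599 0.2669 0.0493] [0.4535 0.2662 0.0499] [0.0615 0.0721 0.0816]
```

View pics/s2c.png

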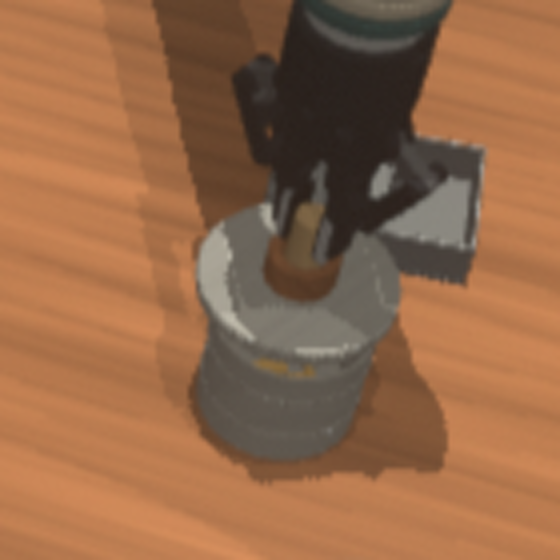

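The crop shows the lids above the tin's mouth and slightly off, with the screws visible below the front edge. I correct by about 4.7 mm before lowering.

Call:
{"fn": "servo_tool", "kwargs": {"increments": [[[1.5,1.2,0],0],[[2,2,0],0],[[0,0,2],0],[[0,0,2],0],[[0,0,0],0],[[0,0,0],0],[[0,0,0],0]]}}

```text
t: 6.05
eef_pos: [0.4508, 0.2676, 0.1503]
tool_rot: [[-0.903, 0.43, -0.0], [0.43, 0.903, 0.0], [0.0, -0.0, -1.0]]
ft_force: [0.2, -0.0, -3.9]
finger_gap: 0.241
grip_force: 49.4
```

Call:
{"fn": "servo_tool", "kwargs": {"increments": [[[0,-0.5,4],0],[[0,0,4],0],[[0,0,3],0],[[0,0,3],0],[[0,0,3],0],[[0,0,2],0],[[0,0,2],0],[[0,0,1],0],[[0,0,0],0],[[0,0,0],0]]}}

```text
t: 6.88
eef_pos: [0.4507, 0.2672, 0.1284]
tool_rot: [[-0.903, 0.43, 0.0], [0.43, 0.903, 0.0], [-0.0, 0.0, -1.0]]
ft_force: [0.6, -0.1, -3.9]
finger_gap: 0.236
grip_force: 49.4
```

Call:
{"fn": "servo_tool", "kwargs": {"increments": [[[0,0,1.5],0],[[0,0,1],0],[[0,0,1],0],[[0,0,0.5],0],[[0,0,0],0],[[0,0,0],0],[[0,0,0],0]]}}

```text
t: 7.47
eef_pos: [0.4506, 0.2672, 0.1244]
tool_rot: [[-0.903, 0.43, 0.0], [0.43, 0.903, 0.0], [-0.0, 0.0, -1.0]]
ft_force: [-0.1, 0.7, -4.7]
finger_gap: 0.238
grip_force: 49.3
```

Call:
{"fn": "servo_tool", "kwargs": {"increments": [[[0,0,0.5],0],[[0,0,0.5],0],[[0,0,0.5],0],[[0,0,0.5],0],[[0,0,0],0],[[0,0,0],0]]}}

```text
t: 7.97
eef_pos: [0.4507, 0.2671, 0.1229]
tool_rot: [[-0.903, 0.43, 0.0], [0.43, 0.903, 0.0], [-0.0, 0.0, -1.0]]
ft_force: [-2.9, -3.0, 3.2]
finger_gap: 0.237
grip_force: 50.1
```

Contact shows at TCP z 0.1229 with an upward force, as expected for the home position. I release the knob here.

Call:
{"fn": "servo_tool", "kwargs": {"increments": [[[0,0,0],0],[[0,0,0],0],[[0,0,0],0],[[0,0,0],0],[[0,0,0],0],[[0,0,0],0],[[0,0,0],0],[[0,0,0],0]], "jaw": 1}}

```text
t: 8.63
eef_pos: [0.4506, 0.2672, 0.1223]
tool_rot: [[-0.903, 0.43, 0.0], [0.43, 0.903, 0.0], [-0.0, 0.0, -1.0]]
ft_force: [0.0, 0.3, -0.4]
finger_gap: 0.999
grip_force: 0.0
```

Run:
```python
from m import *
o=robot.observe();print(o["eef_pos"],o["ft_force"],o["finger_gap"])
for n in("top","scene"):
    im,d,P=cloud(n);c=[.4508,.267]
    for z in((.075,.095),(.1,.115),(.13,.145)):print(n,*outline(P,c,.07 if z[0]<.1 else .025 if z[0]<.12 else .013,*z))
    r=np.hypot(P[...,0]-c[0],P[...,1]-c[1])
    q=P[(r>.03)&(r<.058)&(P[...,2]>.078)&(P[...,2]<.098)]
    print("plane",np.linalg.lstsq(np.c_[q[:,:2]-c,np.ones(len(q))],q[:,2],rcond=None)[0])
    print("tin",*outline(P,c,.07,.02,.07))
    if n=="scene":cv2.imwrite("pics/s3c.png",cv2.resize(im[120:260,300:440],None,fx=4,fy=4,interpolation=2))
```

```text
[0.45064124 0.26720421 0.12233094] [ 3.78502500e-04  3.22363848e-01 -3.93438068e-01] 0.9988732581199575
top 486 [0.4499 0.2667 0.0597] [0.4497 0.2663 0.059 ] [0.0806 0.0857 0.0901]
top 0 None None None
top 0 None None None
plane [0.00648571 0.01040572 0.0859427 ]
tin 0 None None None
scene 1227 [0.4512 0.2643 0.0628] [0.452  0.2666 0.0601] [0.0812 0.0864 0.0898]
scene 162 [0.451  0.2657 0.024 ] [0.4523 0.2663 0.0221] [0.102  0.1078 0.1119]
scene 64 [0.4519 0.2666 0.0114] [0.4526 0.2665 0.0105] [0.1313 0.1379 0.1403]
plane [-0.00225617 -0.0015883   0.08656989]
tin 426 [0.4542 0.2664 0.0505] [0.4537 0.2664 0.05  ] [0.0235 0.0406 0.0611]
```

View pics/s3c.png

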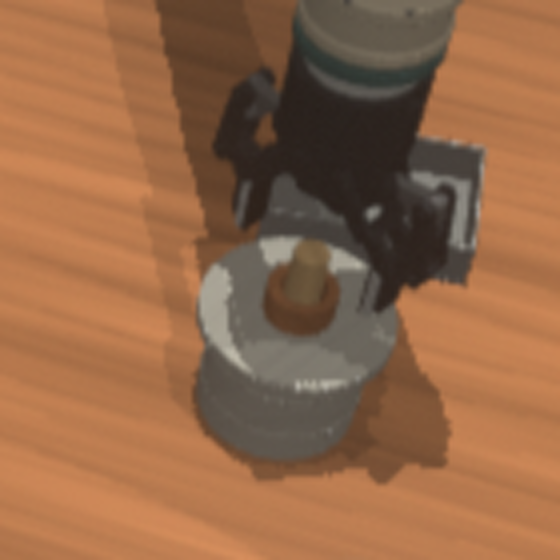

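The pair is seated. The plate is level at 86 mm and the knob top is at 138 mm, both as expected for home, and the lids are centred on the tin in the crop. I lower the gripper to the collar.

Call:
{"fn": "servo_tool", "kwargs": {"increments": [[[0,0,3],0],[[0,0,5],0],[[0,0,6],0],[[0,0,5],0],[[0,0,4],0],[[0,0,2.5],0],[[0,0,1],0],[[0,0,0],0],[[0,0,0],0],[[0,0,0],0]]}}

```text
t: 9.57
eef_pos: [0.4508, 0.2673, 0.0961]
tool_rot: [[-0.903, 0.43, 0.001], [0.43, 0.903, 0.0], [-0.0, 0.001, -1.0]]
ft_force: [0.9, -0.4, -0.3]
finger_gap: 0.998
grip_force: 0.0
```

Call:
{"fn": "servo_tool", "kwargs": {"increments": [[[0,0,0],0],[[0,0,0],0],[[0,0,0],0],[[0,0,0],0],[[0,0,0],0],[[0,0,0],0],[[0,0,0],0]], "jaw": -1, "squeeze": 40}}

```text
t: 10.15
eef_pos: [0.4508, 0.2673, 0.0962]
tool_rot: [[-0.903, 0.43, 0.001], [0.43, 0.903, 0.0], [-0.0, 0.001, -1.0]]
ft_force: [0.3, 0.0, 3.9]
finger_gap: 0.492
grip_force: 41.2
```

Call:
{"fn": "servo_tool", "kwargs": {"increments": [[[0,0,-1],0],[[0,0,-2],0],[[0,0,-3],0],[[0,0,-4],0],[[0,0,-5],0],[[0,0,-5],0],[[0,0,-5],0],[[0,0,-5],0],[[0,0,-5],0],[[0,0,-5],0]]}}

```text
t: 10.98
eef_pos: [0.4506, 0.2672, 0.1364]
tool_rot: [[-0.903, 0.43, 0.0], [0.43, 0.903, 0.0], [-0.0, 0.0, -1.0]]
ft_force: [-0.4, 0.5, -2.5]
finger_gap: 0.494
grip_force: 40.7
```

Call:
{"fn": "servo_tool", "kwargs": {"increments": [[[0,0,-8],0],[[0,0,-10],0],[[0,0,-10],0],[[0,0,-10],0],[[0,0,-10],0],[[0,0,-8],0],[[0,0,-4],0],[[0,0,-2],0],[[0,0,0],0],[[0,0,0],0]]}}

```text
t: 11.82
eef_pos: [0.4504, 0.2671, 0.1974]
tool_rot: [[-0.903, 0.43, -0.001], [0.43, 0.903, -0.0], [0.0, -0.001, -1.0]]
ft_force: [0.5, -0.3, -2.8]
finger_gap: 0.492
grip_force: 40.8
```

Call:
{"fn": "servo_tool", "kwargs": {"increments": [[[0,0,0],0],[[0,0,0],0],[[0,0,0],0],[[0,0,0],0],[[0,0,0],0],[[0,0,0],0]]}}

```text
t: 12.32
eef_pos: [0.4506, 0.2672, 0.1978]
tool_rot: [[-0.903, 0.43, 0.0], [0.43, 0.903, 0.0], [0.0, 0.0, -1.0]]
ft_force: [-0.2, -0.0, -2.1]
finger_gap: 0.491
grip_force: 40.8
```

Run:
```python
from m import *
o=robot.observe();print(o["eef_pos"],o["ft_force"],o["grip_force"],abs(o["qvel"]).max())
for n in("top","scene"):
    im,d,P=cloud(n);c=[.4508,.267]
    r=np.hypot(P[...,0]-c[0],P[...,1]-c[1])
    for lo,hi in((.07,.1),(.17,.2)):
        q=P[(r>.03)&(r<.058)&(P[...,2]>lo)&(P[...,2]<hi)]
        if len(q)>20:print(n,lo,len(q),"plane",np.linalg.lstsq(np.c_[q[:,:2]-c,np.ones(len(q))],q[:,2],rcond=None)[0])
    print(*outline(P,c,.07,.17,.2),*outline(P,c,.07,.075,.095),*outline(P,c,.02,.12,.145))
    if n=="scene":cv2.imwrite("pics/s4c.png",cv2.resize(im[80:260,290:450],None,fx=3,fy=3,interpolation=2))
```

```text
[0.45059931 0.26715364 0.19776905] [-0.18098041 -0.02433451 -2.0529424 ] 40.81036750227213 0.0011520855306132254
top 0.07 113 plane [-0.00980081 -0.03602271  0.08086868]
top 0.17 500 plane [ 9.55586245e-05 -3.36950319e-04  1.87082684e-01]
613 [0.45   0.2666 0.0597] [0.4503 0.2667 0.0594] [0.1828 0.1869 0.1907] 113 [0.4504 0.2351 0.0429] [0.4508 0.2648 0.0512] [0.0784 0.0828 0.086 ] 0 None None None
scene 0.07 742 plane [-0.02672725 -0.00034     0.08316622]
scene 0.17 821 plane [-0.00384434 -0.00485827  0.18805256]
1267 [0.4528 0.2662 0.0612] [0.4522 0.2665 0.0599] [0.1813 0.188  0.1944] 989 [0.4519 0.2659 0.0555] [0.4519 0.2663 0.054 ] [0.0807 0.0836 0.0867] 8 [0.4599 0.2662 0.0063] [0.4559 0.2664 0.007 ] [0.1205 0.1217 0.1243]
```

View pics/s4c.png

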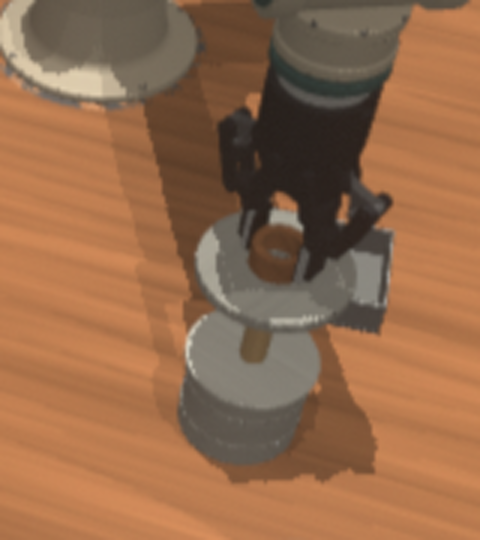

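The outer lid is held level with its origin at about 0.176 m, and the inner lid lies home and centred on the tin with its flange top at 83 mm. I hand in the job.

```bash
python3 -c "
from station import robot
print(robot.finish_job())"
```

```text
the job is handed in; nothing more can be done
None
```

The job is handed in, with no verdict returned: at the last look the inner lid was home and centred on the wide tin, and the outer lid was held level in the gripper about 10 cm above where it lay.

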